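# Open the cold plate and slide the closed mould onto it

### The arm

A 6-joint arm with a two-finger parallel gripper is mounted at the origin on the work surface. World frame = base frame: x ahead of the robot, y to its left, z up, the work surface at z = 0. Lengths are in m, angles in rad, forces in N, time in s.
With the tool pointing down it reaches from about 0.325 to 1 m from the base axis. Payload 5.1 kg.
Tool frame: the origin (TCP) lies at the very end of the fingers, on their centre line; the grasp point (between the pads) lies 19 mm behind it; x points along the fingers, z is the direction in which the jaws open and shut, and the axes are right-handed (so a half turn about x gives the same grasp; the last joint's range is limited). The gripper opens to 85 mm and grips with 20 to 120 N. Pads are 22 mm wide; open, the fingers measure 114 mm over their backs; the gripper's body (76 mm by 85 mm) begins 54 mm behind the grasp point. The pads swing forward as they close: fully open they stand 13 mm farther back than shut.
Start: joints at [-1.237, 0.124, 1.65, -0, 1.367, -0.083], TCP at [0.263, -0.594, 0.231] pointing down, gripper open.
Joint ranges: [-2.61, 2.61], [-1.02, 2.33], [0.03, 2.71], [-1.35, 4.49], [0.32, 2.68], [-2.91, 2.91]. Speed limits (rad/s): [2.57, 2.57, 3.14, 3.14, 3.14, 3.14].

### API

Orientations are given as [roll, pitch, yaw] about the fixed x, y, z axes, in that order (R = Rz(yaw) Ry(pitch) Rx(roll)).
In Python, from rig import bot gives the robot as it stands.
- The arm moves only by the tool play_rows, never from a script. Its argument "series" is a list of rows, each a list of 7 numbers: the shift along the tool's x, y, z in mm, then the turn, a rotation vector about the tool's x, y, z in rad, then the opening, from 0 (shut) to 1 (fully open). A call has 1 to 5 rows; each row is the pose to reach, as a shift and turn from the pose commanded when the call began, along the tool's axes at that moment; what a row does not reach only later rows make up. A row lasts 1/12 s, in which the tool goes at most 41.7 mm and 7.16 degrees, less where a joint would pass 70% of its speed; a pose out of reach is approached as far as the arm can. A call with a gripper value outside its range is refused whole. The fingers move at their own pace and stop on an object; "force" is the grip in N (left out, the last holds). Time passes only in rows, so rows that repeat a pose let the fingers close. It gives the time, the measured TCP pose, the force and the opening at its end, in the units of the state.
- bot.get_obs(): the state, without advancing time (a new reading comes with each control period).
- bot.snapshot(name): name is "scene" or "top" or "wrist"; returns the picture (384x512x3 uint8, red, green, blue); there is no depth.
- bot.camera_params(name): a dict with "vfov" (degrees; the focal length in pixels is half the picture's height over the tangent of half this angle, whatever the lens; pixels are square), "cx", "cy" (the principal point, pixels), "eye" and "rotation" of the camera in the world. Camera axes: x right, y down, z forward; pixel columns grow to the right and rows downward; lengths in m; the calibration is good to about 2 mm. The wrist camera is an equidistant fisheye: a pixel r from the principal point sees the ray r / f radians off the axis. A picture is of the moment at which its call begins: read the wrist's pose just before it. camera_params takes no time and is no camera call; for the wrist camera it gives the pose at the moment of the call.
- bot.finish_job(): hands the job in, once; it reports no verdict.
Trained networks look in the newest picture that a camera, given by its name, has taken for a name from the list of things; names that differ only in an ending like _2 or _b are one class to them, and where a whole thing is asked for, a point or a joint stands for the part that bears it (a point fixed in the world has none). Each returns a list of dicts, best first, with "score" (0 to 1); they miss things now and then, are a little off and sometimes report something else, mostly with a low value. They report only what shows in the picture. A call takes as long as a camera call.
- bot.look_for(camera, name): "pixel" ([column, row] in pixels, amid what is visible of it).
The state is a dict: "clock": time; "joint_positions": joint angles; "qvel": joint speeds; "tau": joint torques, N m; "tool_pos": TCP position; "orientation": TCP orientation; "contact_force": force on the tool from outside, world axes, zero at the start; "torque": the same for the moment, N m; "opening": finger opening in m.
Only numpy, scipy, OpenCV 4.12 (cv2) and the standard library are available. Lean on these libraries where they do the work, as an engineer would, in place of code of your own. Each camera call takes 0.05 s, during which the arm holds its last target.

### The job

With your fingertips under its pull bar, push the counterweighted cover of the cold plate up past its balance point so that it tips back and stays open by itself. Then slide the closed mould (the one with a cassette on top) along the deck with light fingertip pushes to the middle of the cold plate, keeping it flat on the deck: grip nothing, lift no mould, don't force the cover against its stop, and leave the empty moulds and everything else where they are.

Things in the scene. Friction and masses are not known exactly. Their poses are not given: they have to be found in the camera images.
- cover (a joint): Hinge angle (rad) of the cold plate's clear hood: 0 shut, as it starts, growing as its front rises; 1.66 is the open stop, just past upright. A steel counterweight rod rides on cranks behind the hinge. It balances at about 0.8: let go below 0.7 it falls shut, above 0.95 it tips back onto its stop in about 1 s (damped hinge). Straight up at the bar takes about 1 N. The hood is 232 mm wide, 185 mm deep; its skirts close off the plate.
- cover_bar (a point): Middle of the cover's pull bar, a round steel bar 12 mm thick and 180 mm long, 41 mm in front of the hood on two brackets 75 mm either side of this point. Shut, it is level, 136 mm above the table, and stands 33 mm out in front of the console's front face, so only the table is under it. It moves with the cover, up and away from the robot, on a radius of 228 mm about the hinge.
- cover_hinge (a point): Point on the cover's hinge axis, at the middle of its width, 122 mm above the table beyond the far edge of the cold plate. The point's y axis is the hinge axis (level, parallel to the bar); its x axis points level from the bar to the hinge, away from the robot; z up. Fixed to the console.
- cold_center (a point): Centre of the bright cold plate with its white rim (176 mm along this point's x, 212 mm along y), flush in the flat deck of the fixed console, 90 mm above the table. x points from the robot to the hinge, y to the robot's left along the console, z up. Plain deck goes on 270 mm either side in y; beyond y = -320 mm a dispensing head overhangs it, 100 mm up, and a tank 280 mm high stands behind.
- mould_center (a point): The closed mould: small steel base mould with a white cassette on top, the only one so. 38 by 54 mm over its flange (this point's x and y), 18 mm high, about 50 g, loose. This point is its centre, 9 mm above its underside; the flange's edge is 9 to 12 mm up. It stands on the deck left or right of the cold plate, at least 70 mm from its empty neighbours' middles, and slides easily.
- empty_a: An empty steel base mould, open on top, 38 by 54 mm, 12 mm high, loose on the warm deck. Origin: centre of its underside. To be left alone.
- empty_b: A second empty steel base mould like the first, on the warm deck. Origin: centre of its underside. To be left alone.
- forceps: Steel forceps, 130 mm long, 5 mm high, lying on the table. Origin: near the middle, at the underside. To be left alone.
- scraper: Scraper with a plastic handle, 185 mm long, 18 mm high, lying on the table. Origin: where the handle meets the blade, at the underside. To be left alone.
- cassettes: Stack of five cassettes, 28 by 40 mm, 33 mm high, on the table. Origin: centre of the underside. To be left alone.
- cassettes_low: Stack of three cassettes, 28 by 40 mm, 20 mm high, on the table. Origin: centre of the underside. To be left alone.
- bottle: Closed bottle, 60 mm wide and 160 mm high, on the table. Origin: centre of the underside. To be left alone.
- slide_box: Closed flat box for microscope slides, 92 by 142 mm, 36 mm high, on the table. Origin: centre of the underside. To be left alone.

How it is judged:
By the outcome, as a careful person would: the job done as asked, in the order asked, and still so for the second after the job is handed in, with the robot touching nothing.
It also fails if it takes over 61 s, if anything falls off the work surface, if the arm or the gripper's body presses on something with over 40 N, if the wrist force passes 120 N, or if a joint passes its speed limit or range.

## Working session

There is one attempt and no reset: what is moved stays moved. The work goes in short steps, Python scripts to look and compute and a tool call to move; the robot and the scene stay as the last step left them, time stands still between calls to the robot, and variables do not carry over. Pictures are saved under pics/ and viewed, and the job is handed in when it is done.

Besides the shell and the picture viewer there is one more tool, called after "Call:" by a JSON object that holds its "name" and its "arguments". play_rows: Moves the arm, as the interface text tells. Its arguments: {"type":"object","properties":{"series":{"type":"array","items":{"type":"array","items":{"type":"number"}}},"force":{"type":"number"}},"required":["series"]}

```bash
ls; mkdir -p pics; python3 - <<'E'
from rig import bot
import cv2
print(bot.get_obs())
for n in ["scene","top","wrist"]:
    im=bot.snapshot(n); cv2.imwrite(f"pics/{n}0.png",im[:,:,::-1]); print(n,bot.camera_params(n))
for c in ["scene","top"]:
    for k in ["cover_bar","cold_center","mould_center","cover","empty_a"]:
        try: print(c,k,[(d['pixel'],round(d['score'],2)) for d in bot.look_for(c,k)][:4])
        except Exception as e: print(c,k,e)
print(bot.get_obs()['clock'])
E
```

```text
pics
{'clock': 0.0, 'joint_positions': array([-1.23659669e+00,  1.24534533e-01,  1.65167316e+00,  4.59037589e-06,
        1.36749803e+00, -8.25553422e-02]), 'qvel': array([ 0.00119462, -0.00016921, -0.0006333 , -0.00105779,  0.00097053,
       -0.00076227]), 'tau': array([ 2.75965147e-03, -4.23599696e+01, -3.65457022e+01,  1.12422679e-04,
        6.77792559e-03, -2.05046570e-05]), 'tool_pos': array([ 0.26291737, -0.5937863 ,  0.23003447]), 'orientation': array([3.05691061, 1.56868325, 1.90286833]), 'contact_force': array([ 0.63206417, -0.6825325 , -0.08854829]), 'torque': array([ 0.05903303, -0.01680376, -0.00694614]), 'opening': 0.0853130308627428}
scene {'vfov': 55.77426242814857, 'cx': 256.1270369223325, 'cy': 197.08070441740114, 'eye': array([ 1.08403921, -0.64266051,  1.01713672]), 'rotation': array([-2.37359415e+00, -3.70859811e-04,  7.17971132e-01])}
top {'vfov': 51.73525497749054, 'cx': 258.76847916973736, 'cy': 187.21182400575967, 'eye': array([ 0.3077459 , -0.00407303,  1.250739  ]), 'rotation': array([-2.97466986, -0.00734439, -1.55937576])}
wrist {'vfov': 65.70646984690485, 'cx': 253.11444798224161, 'cy': 198.56102840025812, 'eye': array([ 0.32717944, -0.56499088,  0.37198871]), 'rotation': array([ 2.86119346e+00,  1.95195798e-03, -1.15329441e+00])}
scene cover_bar [([291.2, 208.0], 0.81)]
scene cold_center [([271.2, 262.7], 0.87)]
scene mould_center [([325.1, 187.7], 0.5)]
scene cover [([289.1, 205.8], 0.64)]
scene empty_a [([256.6, 240.5], 0.59)]
top cover_bar [([239.1, 143.9], 0.78), ([347.2, 245.6], 0.22)]
top cold_center [([282.3, 128.7], 0.82), ([176.1, 165.3], 0.17)]
top mould_center [([183.7, 136.6], 0.69), ([281.4, 125.7], 0.49)]
top cover [([236.7, 141.7], 0.78)]
top empty_a [([174.2, 163.9], 0.76), ([297.6, 150.3], 0.59)]
0.65
```

```bash
python3 -c "
import cv2
for n in ['scene','top']:
    a=cv2.imread(f'pics/{n}0.png'); a=a[60:330,100:460] if n=='top' else a[90:360,120:480]
    cv2.imwrite(f'pics/{n}0b.png',cv2.resize(a,(800,600),interpolation=cv2.INTER_CUBIC))
"
```

```text
(no output)
```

View pics/scene0.png

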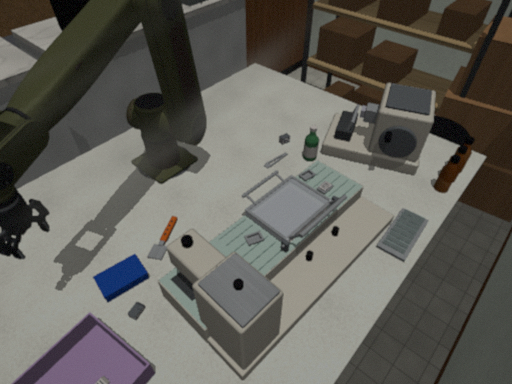

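View pics/top0.png

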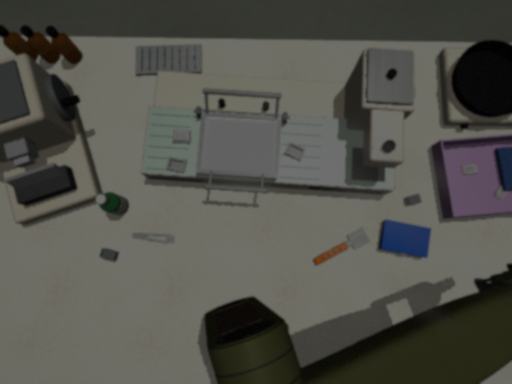

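View pics/top0b.png

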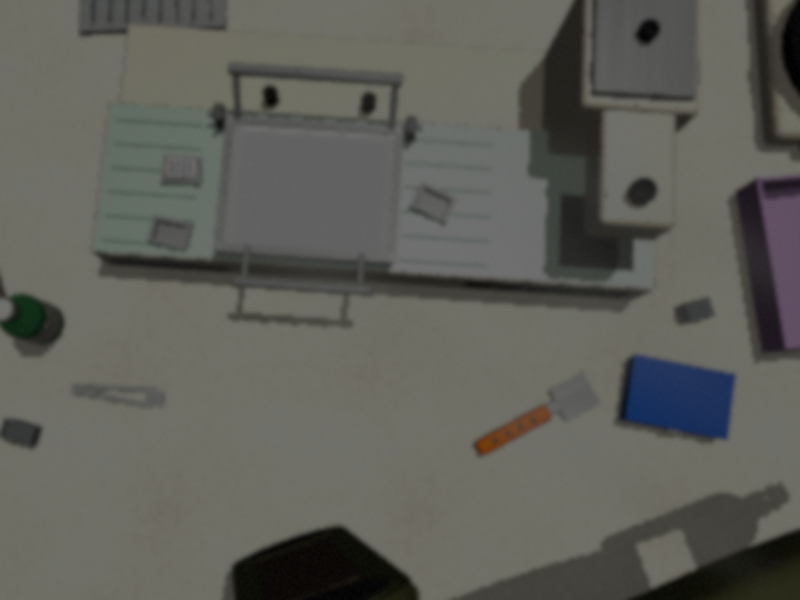

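View pics/scene0b.png

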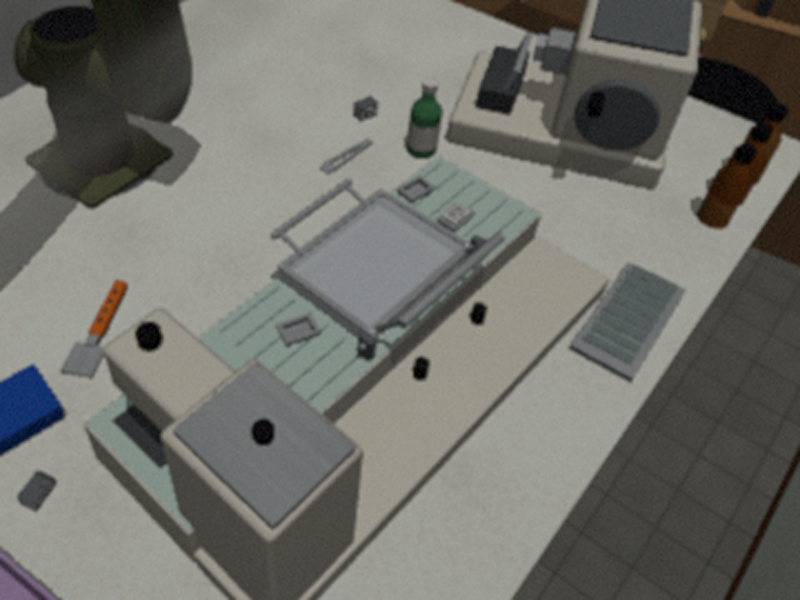

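View pics/wrist0.png

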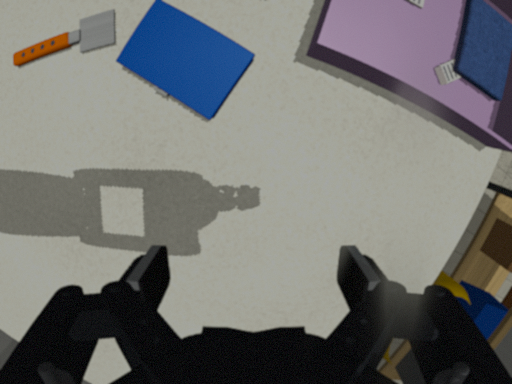

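```bash
cat > h.py <<'E'
import numpy as np
from scipy.spatial.transform import Rotation as R
from rig import bot
def ray(c,px,P=None):
    P=P or bot.camera_params(c)
    f=192/np.tan(np.radians(P['vfov']/2)); u=np.array([px[0]-P['cx'],px[1]-P['cy']])
    if c=='wrist':
        r=np.hypot(*u); t=r/f; d=np.r_[u/max(r,1e-9)*np.sin(t),np.cos(t)]
    else: d=np.r_[u/f,1]
    return P['eye'],R.from_euler('xyz',P['rotation']).as_matrix()@d
def onz(c,px,z,P=None):
    e,d=ray(c,px,P); return e+d*(z-e[2])/d[2]
def tocam(c,p,P=None):
    P=P or bot.camera_params(c)
    f=192/np.tan(np.radians(P['vfov']/2))
    q=R.from_euler('xyz',P['rotation']).as_matrix().T@(np.array(p)-P['eye'])
    if c=='wrist':
        t=np.arctan2(np.hypot(q[0],q[1]),q[2]); u=q[:2]/np.hypot(q[0],q[1])*t*f
    else: u=q[:2]/q[2]*f
    return u+[P['cx'],P['cy']]
E
python3 - <<'E'
from h import *
np.set_printoptions(precision=4,suppress=True)
c=lambda p:(100+p[0]*.45,60+p[1]*.45)
s=lambda p:(120+p[0]*.45,90+p[1]*.45)
T={'barL':((233,283),.136),'barR':((372,289),.136),'deckFL':((97,252),.09),'deckFR':((650,291),.09),'deckBL':((108,103),.09),'hoodFL':((217,250),.136),
'mould':((182,169),.107),'e_near':((171,233),.1),'e_right':((431,204),.1)}
for k,(p,z) in T.items(): print('top',k,onz('top',c(p),z))
S={'barA':((350,185),.136),'barB':((274,236),.136),'mould':((456,213),.107),'e_near':((415,188),.1),'e_right':((297,329),.1),'deckFL':((437,162),.09),'deckFR':((88,430),.09),'deckBL':((540,212),.09)}
for k,(p,z) in S.items(): print('scene',k,onz('scene',s(p),z))
E
```

```text
top barL [0.4933 0.1436 0.136 ]
top barR [ 0.4878 -0.0348  0.136 ]
top deckFL [0.5409 0.3336 0.09  ]
top deckFR [ 0.4972 -0.4084  0.09  ]
top deckBL [0.751  0.3309 0.09  ]
top hoodFL [0.5362 0.1657 0.136 ]
top mould [0.6528 0.2213 0.107 ]
top e_near [0.566  0.2335 0.1   ]
top e_right [ 0.6106 -0.1144  0.1   ]
scene barA [0.5039 0.1391 0.136 ]
scene barB [ 0.489 -0.027  0.136]
scene mould [0.6561 0.2253 0.107 ]
scene e_near [0.5672 0.2372 0.1   ]
scene e_right [ 0.6144 -0.1164  0.1   ]
scene deckFL [0.5512 0.3275 0.09  ]
scene deckFR [ 0.5136 -0.4128  0.09  ]
scene deckBL [0.7511 0.3347 0.09  ]
```

```bash
cat >> h.py <<'E'
np.set_printoptions(precision=3,suppress=True)
PSI=-0.06
def Rt(alpha,psi=PSI,s=1):
    # alpha: deg below horizontal, pointing dir psi; tool z horizontal
    a=np.radians(alpha)
    x=np.array([np.cos(a)*np.cos(psi),np.cos(a)*np.sin(psi),-np.sin(a)])
    z=s*np.array([-np.sin(psi),np.cos(psi),0]); y=np.cross(z,x)
    return np.c_[x,y,z]
def cur():
    o=bot.get_obs(); return o,o['tool_pos'],R.from_euler('xyz',o['orientation']).as_matrix()
def go(p,Rm):
    o,t,C=cur()
    d=C.T@(np.array(p)-t)*1000; w=R.from_matrix(C.T@Rm).as_rotvec()
    print('t',round(o['clock'],2),'at',t,'d',d.round(1),'mm; rot',w.round(3),'deg',np.degrees(np.linalg.norm(w)).round(1),'rows',max(np.linalg.norm(d)/41.7,np.degrees(np.linalg.norm(w))/7.16).round(1))
E
python3 - <<'E'
from h import *
o,t,C=cur(); print(C)
for p in [(.40,.05,.20)]:
    for s in (1,-1): go(p,Rt(45,s=s)); go(p,Rt(90,s=s))
for c,px in [('top',(282.3,128.7)),('scene',(271.2,262.7)),('top',(239.1,143.9))]: print(onz(c,px,.09))
E
```

```text
[[-0.     0.914  0.405]
 [-0.     0.405 -0.914]
 [-1.    -0.     0.   ]]
t 0.65 at [ 0.263 -0.594  0.231] d [  31.3  386.1 -533.8] mm; rot [-2.485 -1.029 -0.25 ] deg 154.8 rows 21.6
t 0.65 at [ 0.263 -0.594  0.231] d [  31.3  386.1 -533.8] mm; rot [-2.665 -0.     0.   ] deg 152.7 rows 21.3
t 0.65 at [ 0.263 -0.594  0.231] d [  31.3  386.1 -533.8] mm; rot [ 0.452 -0.187  0.77 ] deg 52.3 rows 15.8
t 0.65 at [ 0.263 -0.594  0.231] d [  31.3  386.1 -533.8] mm; rot [0.477 0.    0.   ] deg 27.3 rows 15.8
[ 0.685 -0.08   0.09 ]
[ 0.711 -0.146  0.09 ]
[0.636 0.051 0.09 ]
```

Call:
{"name": "play_rows", "arguments": {"series": [[0,24,-33,0,0,0,0],[0,48,-66,0,0,0,0],[2,72,-99,0,0,0,0],[4,96,-132,0,0,0,0],[6,120,-166,0,0,0,0]]}}

```text
clock: 1.07
tool_pos: [0.3057, -0.3924, 0.2252]
orientation: [0.745, 1.57, -0.41]
contact_force: [1.8, -0.0, -0.6]
opening: 0.0256
```

Call:
{"name": "play_rows", "arguments": {"series": [[0,24,-33,0,0,0,0],[0,48,-66,0,0,0,0],[2,72,-99,0,0,0,0],[4,96,-132,0,0,0,0],[6,120,-166,0,0,0,0]]}}

```text
clock: 1.48
tool_pos: [0.3481, -0.192, 0.2196]
orientation: [0.626, 1.569, -0.529]
contact_force: [1.4, 0.3, 0.2]
opening: -0.0001
```

Call:
{"name": "play_rows", "arguments": {"series": [[0,24,-33,0,0,0,0],[0,48,-66,0,0,0,0],[2,72,-99,0,0,0,0],[4,96,-132,0,0,0,0],[6,120,-166,0,0,0,0]]}}

```text
clock: 1.9
tool_pos: [0.3907, 0.0087, 0.2139]
orientation: [0.999, 1.569, -0.155]
contact_force: [1.0, -0.9, 0.4]
opening: 0.0001
```

```bash
python3 - <<'E'
from h import *
o,t,C=cur(); print(o['joint_positions'],o['contact_force'],o['opening'])
go((.40,.052,.20),Rt(90,s=-1));go((.40,.052,.20),Rt(60,s=-1))
E
```

```text
[-0.115 -0.492  2.211 -0.     1.42   1.039] [ 1.001 -0.854  0.427] 0.0001455484607102845
t 1.9 at [0.391 0.009 0.214] d [ 13.9  26.  -35.9] mm; rot [ 0.476  0.001 -0.002] deg 27.3 rows 3.8
t 1.9 at [0.391 0.009 0.214] d [ 13.9  26.  -35.9] mm; rot [ 0.466 -0.124  0.511] deg 40.3 rows 5.6
```

Call:
{"name": "play_rows", "arguments": {"series": [[3,5,-7,0.093,-0.025,0.1,0],[6,10,-14,0.186,-0.05,0.2,0],[9,15,-21,0.28,-0.075,0.3,0],[12,20,-28,0.373,-0.1,0.4,0],[14,26,-36,0.44,-0.117,0.48,0]]}}

```text
clock: 2.32
tool_pos: [0.4002, 0.0503, 0.1998]
orientation: [1.547, 1.103, -0.036]
contact_force: [0.5, -0.3, 0.2]
opening: -0.0002
```

```bash
python3 - <<'E'
from h import *
o,t,C=cur(); print(o['joint_positions'],o['contact_force'],t,C)
go((.40,.055,.20),Rt(60,s=-1));go((.40,.055,.17),Rt(45,s=-1))
import cv2
cv2.imwrite('pics/w1.png',bot.snapshot('wrist')[:,:,::-1]);cv2.imwrite('pics/s1.png',bot.snapshot('scene')[:,:,::-1])
P=bot.camera_params('wrist');print(P)
E
```

```text
[ 0.004 -0.826  2.465 -0.021  1.035  1.594] [ 0.463 -0.302  0.185] [0.4  0.05 0.2 ] [[ 0.451  0.892 -0.015]
 [-0.016 -0.008 -1.   ]
 [-0.892  0.451  0.011]]
t 2.32 at [0.4  0.05 0.2 ] d [-0.3 -0.1 -4.6] mm; rot [ 0.045 -0.012  0.055] deg 4.1 rows 0.6
t 2.32 at [0.4  0.05 0.2 ] d [ 26.5 -13.6  -5. ] mm; rot [ 0.043 -0.018  0.317] deg 18.4 rows 2.6
{'vfov': 65.70646984690485, 'cx': 253.11444798224161, 'cy': 198.56102840025812, 'eye': array([0.397, 0.054, 0.355]), 'rotation': array([-2.961, -0.012, -1.577])}
```

View pics/w1.png

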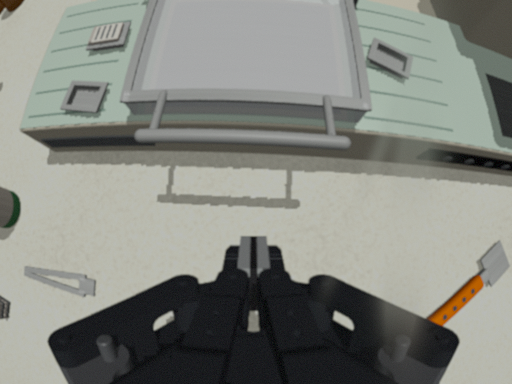

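View pics/s1.png

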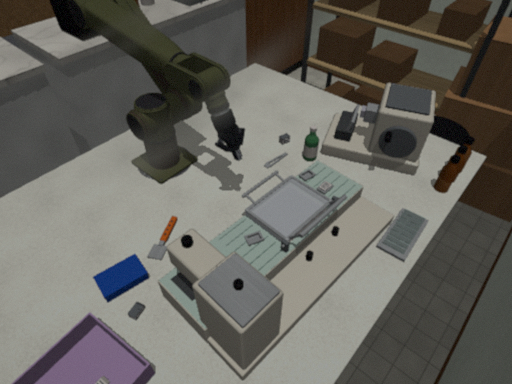

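```bash
python3 - <<'E'
from h import *
for n,px,z in [('barL',(138,135.5),.136),('barR',(348,142.5),.136),('hoodFL',(124,98),.136),('hoodFR',(368,107),.136),
 ('deckFL',(24,130),.09),('deckFR',(511,163),.09),('mould',(107,36),.108),('mouldFL',(88,48),.1),('mouldFR',(122,48),.1),('mouldBR',(130,24),.1),('en',(85,97),.1),('er',(389,58),.1)]: print(n,onz('wrist',px,z))
for k in ['cover_bar','mould_center']: print(k,[(d['pixel'],round(d['score'],2),onz('wrist',d['pixel'],.136 if 'bar' in k else .1)) for d in bot.look_for('wrist',k)][:3])
E
```

```text
barL [0.491 0.147 0.136]
barR [ 0.484 -0.027  0.136]
hoodFL [0.529 0.166 0.136]
hoodFR [ 0.518 -0.05   0.136]
deckFL [0.532 0.33  0.09 ]
deckFR [ 0.491 -0.285  0.09 ]
mould [0.637 0.221 0.108]
mouldFL [0.631 0.25  0.1  ]
mouldFR [0.621 0.201 0.1  ]
mouldBR [0.66  0.199 0.1  ]
en [0.558 0.235 0.1  ]
er [ 0.607 -0.106  0.1  ]
cover_bar [([249.8, 68.2], 0.85, array([0.555, 0.053, 0.136]))]
mould_center [([110.0, 37.0], 0.82, array([0.647, 0.222, 0.1  ]))]
```

```bash
sed -i 's/^PSI=.*/PSI=-0.055/' h.py; python3 - <<'E'
from h import *
go((.435,.058,.10),Rt(45,s=-1)); o,t,C=cur()
# link fit quick
E
```

```text
t 2.52 at [0.4  0.05 0.2 ] d [104.9 -12.8  -9.2] mm; rot [ 0.047 -0.017  0.323] deg 18.7 rows 2.6
```

Call:
{"name": "play_rows", "arguments": {"series": [[26,-3,-2,0.012,-0.004,0.08,0],[52,-6,-4,0.024,-0.008,0.16,0],[78,-9,-6,0.036,-0.012,0.24,0],[105,-13,-9,0.047,-0.017,0.323,0],[105,-13,-9,0.047,-0.017,0.323,0]]}}

```text
clock: 2.93
tool_pos: [0.4303, 0.0568, 0.0897]
orientation: [1.568, 0.8, -0.06]
contact_force: [-2.5, -0.8, -2.4]
opening: -0.0004
```

```bash
python3 - <<'E'
from h import *
o,t,C=cur(); print(o['joint_positions'],o['contact_force'],t,C[:,0])
go((.484,.056,.104),Rt(45,s=-1))
import cv2
cv2.imwrite('pics/w2.png',bot.snapshot('wrist')[:,:,::-1])
P=bot.camera_params('wrist')
for y in (.0885+.056,.056-.0885): print(tocam('wrist',(.489+.055*(y-.056),y,.136),P))
print(tocam('wrist',t,P))
E
```

```text
[ 0.061 -0.765  2.708 -0.2    0.44   1.836] [-2.517 -0.769 -2.431] [0.43  0.057 0.09 ] [ 0.695 -0.042 -0.718]
t 2.93 at [0.43  0.057 0.09 ] d [27.1 48.5 -2.2] mm; rot [-0.001  0.004  0.015] deg 0.9 rows 1.3
[ 91.422 123.008]
[409.758 122.334]
[254.71  256.501]
```

View pics/w2.png

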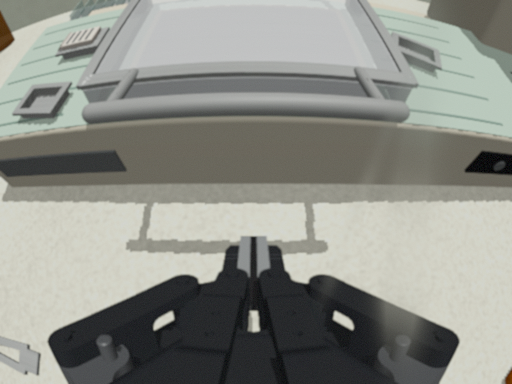

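```bash
python3 - <<'E'
from h import *
for px in [(86,113.5),(406,110),(246,107)]: print(onz('wrist',px,.136))
W1={'vfov': 65.70646984690485, 'cx': 253.11444798224161, 'cy': 198.56102840025812, 'eye': np.array([0.397, 0.054, 0.355]), 'rotation': np.array([-2.961, -0.012, -1.577])}
rs=[ray('wrist',(246,107)),ray('wrist',(243,136.5),W1),ray('top',(236.3,188.7))]
A=np.zeros((3,3));b=np.zeros(3)
for e,d in rs:
    d=d/np.linalg.norm(d);M=np.eye(3)-np.outer(d,d);A+=M;b+=M@e
x=np.linalg.solve(A,b);print(x)
for e,d in rs:
    d=d/np.linalg.norm(d);print((x-e)-d*((x-e)@d))
E
```

```text
[0.503 0.151 0.136]
[ 0.494 -0.034  0.136]
[0.495 0.058 0.136]
[0.488 0.057 0.141]
[-0.001 -0.001 -0.001]
[ 0.003 -0.002  0.001]
[-0.002  0.003 -0.   ]
```

Call:
{"name": "play_rows", "arguments": {"series": [[6,12,0,0,0,0.004,0],[13,24,-1,0,0,0.008,0],[20,36,-1,0,0,0.012,0],[27,49,-2,0,0.004,0.015,0],[27,49,-2,0,0.004,0.015,0]]}}

```text
clock: 3.4
tool_pos: [0.4929, 0.0555, 0.1198]
orientation: [1.575, 0.768, -0.054]
contact_force: [-0.5, -0.4, 0.1]
opening: -0.0001
```

```bash
python3 - <<'E'
from h import *
o,t,C=cur(); print(o['joint_positions'],o['contact_force'],t,C[:,0])
import cv2
cv2.imwrite('pics/w3.png',bot.snapshot('wrist')[:,:,::-1])
# arc plan in tool frame: tool dirs
phi0=.0615
b0=np.array([-np.cos(phi0),np.sin(phi0)])*.228
ex=np.array([np.cos(PSI),np.sin(PSI),0])
for th in np.arange(0,1.11,.1):
    b=.228*np.array([-np.cos(th+phi0),np.sin(th+phi0)])-b0
    print(round(th,2),(C.T@(ex*b[0]+np.array([0,0,b[1]]))*1000).round(0), (b*1000).round(0))
E
```

```text
[ 0.042 -0.564  2.566 -0.204  0.346  1.833] [-0.501 -0.393  0.098] [0.493 0.055 0.12 ] [ 0.718 -0.038 -0.695]
0.0 [0. 0. 0.] [0. 0.]
0.1 [-14.  18.  -0.] [ 3. 23.]
0.2 [-26.  37.  -0.] [ 7. 45.]
0.3 [-36.  58.  -0.] [14. 67.]
0.4 [-44.  79.  -0.] [23. 88.]
0.5 [-50. 101.  -0.] [ 35. 107.]
0.6 [-53. 124.  -0.] [ 48. 126.]
0.7 [-55. 147.  -1.] [ 63. 143.]
0.8 [-54. 169.  -1.] [ 79. 159.]
0.9 [-50. 192.  -1.] [ 97. 173.]
1.0 [-45. 214.  -1.] [116. 185.]
1.1 [-37. 235.  -1.] [137. 195.]
```

View pics/w3.png

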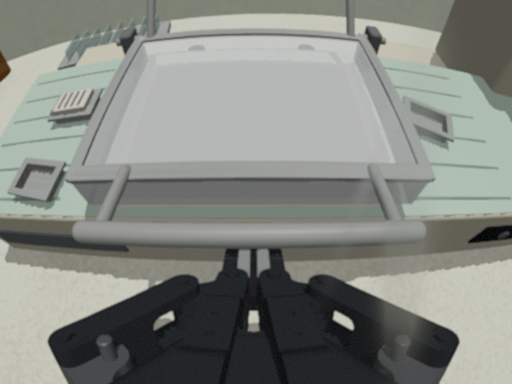

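```bash
python3 - <<'E'
from h import *
for z in (.136,.145): print([onz('wrist',px,z) for px in [(80,232),(250,235),(422,233)]])
print(onz('wrist',(70,172),.136),onz('wrist',(434,170),.136))
import cv2
cv2.imwrite('pics/s3.png',cv2.resize(bot.snapshot('scene')[100:300,180:400,::-1],(792,720)[:2],interpolation=cv2.INTER_CUBIC)[:600])
E
```

```text
[array([0.498, 0.15 , 0.136]), array([0.494, 0.058, 0.136]), array([ 0.487, -0.034,  0.136])]
[array([0.494, 0.144, 0.145]), array([0.49 , 0.058, 0.145]), array([ 0.484, -0.028,  0.145])]
[0.54  0.169 0.136] [ 0.528 -0.059  0.136]
```

View pics/s3.png

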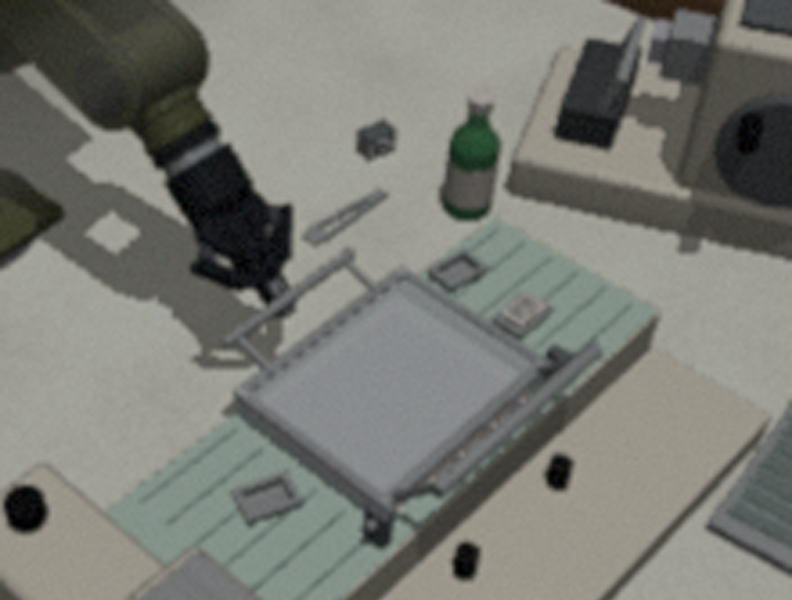

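Call:
{"name": "play_rows", "arguments": {"series": [[-7,9,0,0,0,0,0],[-14,18,0,0,0,0,0],[-20,27,0,0,0,0,0],[-26,37,0,0,0,0,0],[-31,47,0,0,0,0,0]]}}

```text
clock: 3.92
tool_pos: [0.4995, 0.0556, 0.172]
orientation: [1.576, 0.769, -0.051]
contact_force: [-1.1, 0.4, -1.2]
opening: -0.0
```

```bash
python3 - <<'E'
from h import *
import cv2
o,t,C=cur(); print(o['joint_positions'],o['contact_force'],t,C[:,0])
cv2.imwrite('pics/w4.png',bot.snapshot('wrist')[:,:,::-1])
E
```

```text
[ 0.04  -0.634  2.509 -0.145  0.471  1.769] [-1.117  0.418 -1.165] [0.5   0.056 0.172] [ 0.718 -0.037 -0.695]
```

View pics/w4.png

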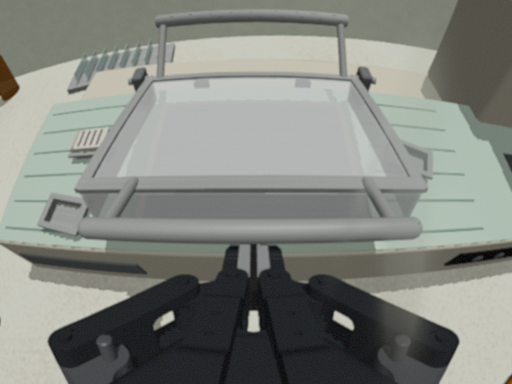

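Call:
{"name": "play_rows", "arguments": {"series": [[-5,11,0,0,0,0,0],[-9,21,0,0,0,0,0],[-13,32,0,0,0,0,0],[-16,43,0,0,0,0,0],[-19,54,0,0,0,0,0]]}}

```text
clock: 4.38
tool_pos: [0.5241, 0.0542, 0.2239]
orientation: [1.576, 0.769, -0.051]
contact_force: [-0.3, -0.1, -0.1]
opening: -0.0001
```

Call:
{"name": "play_rows", "arguments": {"series": [[-2,11,0,0,0,0,0],[-3,23,0,0,0,0,0],[-4,34,0,0,0,0,0],[-5,46,0,0,0,0,0],[-5,57,0,0,0,0,0]]}}

```text
clock: 4.8
tool_pos: [0.5603, 0.0519, 0.2679]
orientation: [1.576, 0.769, -0.051]
contact_force: [0.8, 0.1, 0.1]
opening: -0.0001
```

```bash
python3 - <<'E'
from h import *
import cv2
o,t,C=cur(); print(o['joint_positions'],o['contact_force'],t,C[:,0])
cv2.imwrite('pics/w5.png',bot.snapshot('wrist')[:,:,::-1])
cv2.imwrite('pics/s5.png',cv2.resize(bot.snapshot('scene')[100:300,180:400,::-1],(660,600),interpolation=cv2.INTER_CUBIC))
E
```

```text
[ 0.023 -0.537  2.289 -0.096  0.591  1.708] [0.754 0.075 0.059] [0.56  0.052 0.268] [ 0.717 -0.037 -0.696]
```

View pics/w5.png

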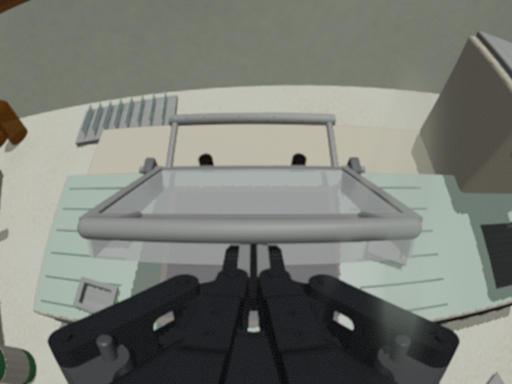

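View pics/s5.png

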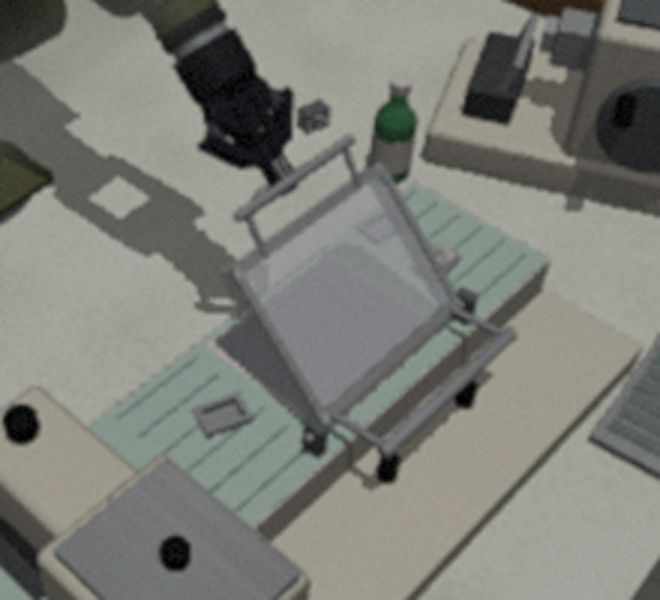

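Call:
{"name": "play_rows", "arguments": {"series": [[0,11,0,0,0,0,0],[2,23,0,0,0,0,0],[4,34,0,0,0,0,0],[7,45,0,0,0,0,0],[10,56,0,0,0,0,0]]}}

```text
clock: 5.32
tool_pos: [0.6061, 0.0493, 0.3004]
orientation: [1.576, 0.77, -0.051]
contact_force: [0.4, 0.6, -0.2]
opening: -0.0
```

Call:
{"name": "play_rows", "arguments": {"series": [[4,10,0,0,0,0,0],[6,16,0,0,0,0,0],[6,16,0,0,0,0,0],[6,16,0,0,0,0,0],[6,16,0,0,0,0,0]]}}

```text
clock: 5.73
tool_pos: [0.6204, 0.0485, 0.3065]
orientation: [1.576, 0.771, -0.051]
contact_force: [0.8, -0.4, 0.9]
opening: -0.0002
```

```bash
python3 - <<'E'
from h import *
import cv2
o,t,C=cur(); print(o['joint_positions'],o['contact_force'],t,C[:,0])
cv2.imwrite('pics/w6.png',bot.snapshot('wrist')[:,:,::-1])
cv2.imwrite('pics/s6.png',cv2.resize(bot.snapshot('scene')[100:300,180:400,::-1],(660,600),interpolation=cv2.INTER_CUBIC))
E
```

```text
[ 0.012 -0.395  2.13  -0.079  0.609  1.685] [ 0.793 -0.366  0.856] [0.62  0.048 0.307] [ 0.716 -0.037 -0.697]
```

View pics/w6.png

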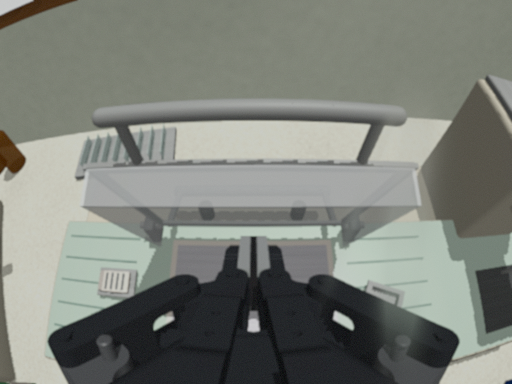

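View pics/s6.png

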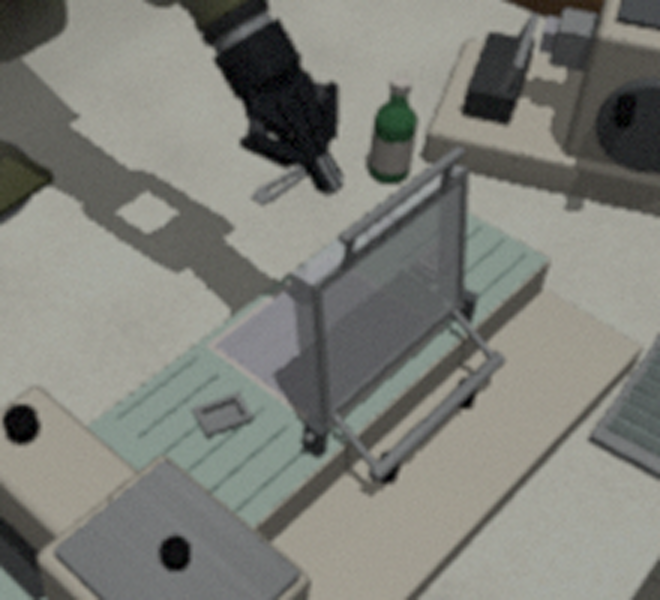

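Call:
{"name": "play_rows", "arguments": {"series": [[-20,5,0,0,0,0,0],[-50,10,0,0,0,0,0],[-85,15,0,0,0,0,0],[-120,20,0,0,0,0,0],[-150,20,0,0,0,0,0]]}}

```text
clock: 6.25
tool_pos: [0.5259, 0.0532, 0.4288]
orientation: [1.576, 0.767, -0.051]
contact_force: [0.9, -0.4, 0.5]
opening: -0.0001
```

```bash
python3 - <<'E'
from h import *
import cv2
o,t,C=cur(); print(o['joint_positions'],o['contact_force'],t,C[:,0])
for n in ['wrist','top','scene']:
    im=bot.snapshot(n)[:,:,::-1]; cv2.imwrite(f'pics/{n}7.png',im)
    if n=='top': cv2.imwrite('pics/t7b.png',cv2.resize(im[60:330,100:460],(800,600),interpolation=cv2.INTER_CUBIC))
print(bot.camera_params('wrist'))
for c in ['wrist','top','scene']:
  for k in ['cold_center','mould_center','empty_a']: print(c,k,[(d['pixel'],round(d['score'],2),onz(c,d['pixel'],{'c':.09,'m':.101,'e':.098}[k[0]])) for d in bot.look_for(c,k)][:3])
E
```

```text
[ 0.03  -0.677  2.107 -0.073  0.911  1.678] [ 0.899 -0.395  0.527] [0.526 0.053 0.429] [ 0.719 -0.037 -0.694]
{'vfov': 65.70646984690485, 'cx': 253.11444798224161, 'cy': 198.56102840025812, 'eye': array([0.472, 0.056, 0.579]), 'rotation': array([-2.615,  0.005, -1.625])}
wrist cold_center [([318.4, 206.5], 0.92, array([ 0.728, -0.079,  0.09 ]))]
wrist mould_center [([153.0, 246.0], 0.82, array([0.657, 0.224, 0.101])), ([251.1, 153.4], 0.29, array([0.848, 0.042, 0.101]))]
wrist empty_a [([349.4, 259.4], 0.71, array([ 0.614, -0.115,  0.098])), ([134.9, 289.9], 0.63, array([0.578, 0.252, 0.098]))]
top cold_center [([291.5, 122.3], 0.86, array([ 0.706, -0.108,  0.09 ]))]
top mould_center [([345.8, 246.8], 0.69, array([ 0.331, -0.263,  0.101])), ([178.8, 134.8], 0.52, array([0.658, 0.232, 0.101]))]
top empty_a [([297.2, 152.4], 0.55, array([ 0.609, -0.124,  0.098]))]
scene cold_center [([271.1, 261.0], 0.64, array([ 0.707, -0.141,  0.09 ]))]
scene mould_center []
scene empty_a [([258.5, 240.4], 0.76, array([ 0.631, -0.112,  0.098]))]
```

View pics/wrist7.png

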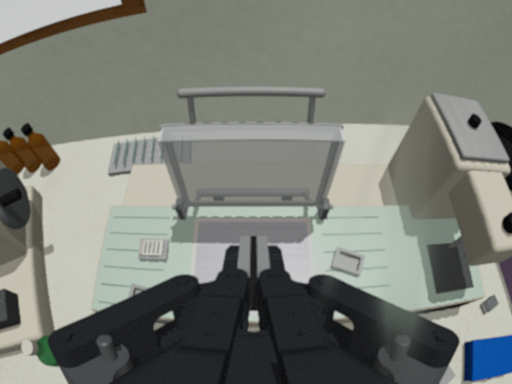

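View pics/t7b.png

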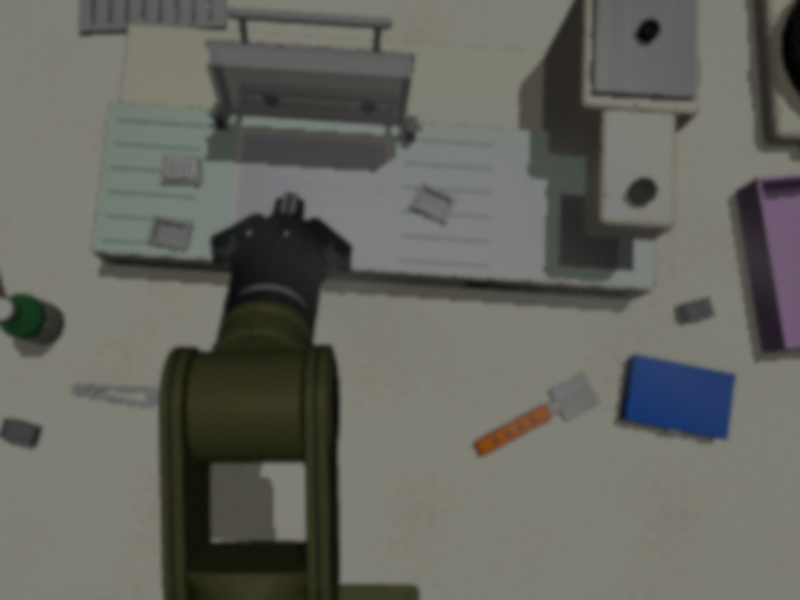

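View pics/scene7.png

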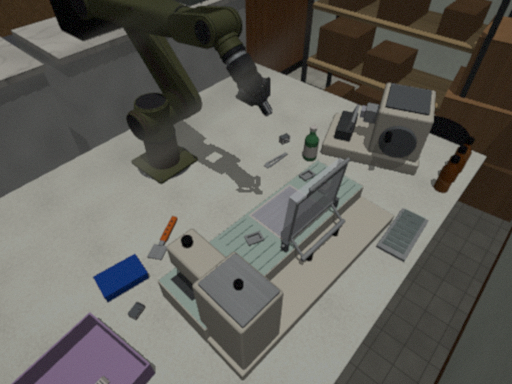

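```bash
python3 - <<'E'
from h import *
for psi in (PSI+np.pi/2,PSI-np.pi/2):
    go((.60,.27,.30),Rt(90,psi,-1)); print(Rt(90,psi,-1))
go((.60,.27,.30),Rt(90,PSI,-1))
P=bot.camera_params('wrist')
for px in [(195,217),(310,219),(193,265)]: print(onz('wrist',px,.09))
for p in [(240,128),(390,135),(238,205),(391,255)]: print(onz('top',(100+p[0]*.45,60+p[1]*.45),.09))
E
```

```text
t 6.85 at [0.527 0.053 0.425] d [ 130.9  -47.7 -220.1] mm; rot [-1.481  0.622 -0.627] deg 98.8 rows 13.8
[[ 0.     0.055  0.998]
 [ 0.     0.998 -0.055]
 [-1.     0.    -0.   ]]
t 6.85 at [0.527 0.053 0.425] d [ 130.9  -47.7 -220.1] mm; rot [ 1.477 -0.627 -0.621] deg 98.6 rows 13.8
[[-0.    -0.055 -0.998]
 [-0.    -0.998  0.055]
 [-1.     0.    -0.   ]]
t 6.85 at [0.527 0.053 0.425] d [ 130.9  -47.7 -220.1] mm; rot [-0.002 -0.003 -0.799] deg 45.8 rows 6.4
[0.717 0.152 0.09 ]
[ 0.701 -0.058  0.09 ]
[0.625 0.153 0.09 ]
[0.717 0.147 0.09 ]
[ 0.71  -0.059  0.09 ]
[0.608 0.147 0.09 ]
[ 0.542 -0.061  0.09 ]
```

Call:
{"name": "play_rows", "arguments": {"series": [[22,-8,-37,-0.105,0.044,-0.044,0],[44,-16,-73,-0.21,0.088,-0.089,0],[66,-24,-110,-0.315,0.132,-0.133,0],[87,-32,-147,-0.42,0.176,-0.177,0],[108,-40,-183,-0.525,0.22,-0.222,0.25]]}}

```text
clock: 7.27
tool_pos: [0.585, 0.2286, 0.3254]
orientation: [1.276, 1.023, 0.245]
contact_force: [0.4, 0.3, 0.8]
opening: 0.0109
```

Call:
{"name": "play_rows", "arguments": {"series": [[0,0,0,-0.105,0.044,-0.044,0.25],[0,0,0,-0.21,0.088,-0.089,0.25],[0,0,0,-0.315,0.132,-0.133,0.25],[0,0,0,-0.42,0.176,-0.177,0.25],[0,0,0,-0.525,0.22,-0.222,0.25]]}}

```text
clock: 7.68
tool_pos: [0.585, 0.2268, 0.3261]
orientation: [0.998, 1.317, 0.515]
contact_force: [0.4, -0.5, 0.1]
opening: 0.0216
```

Call:
{"name": "play_rows", "arguments": {"series": [[0,0,0,-0.105,0.044,-0.044,0.25],[0,0,0,-0.21,0.088,-0.089,0.25],[0,0,0,-0.315,0.132,-0.133,0.25],[0,0,0,-0.42,0.176,-0.177,0.25],[0,0,0,-0.431,0.182,-0.183,0.25]]}}

```text
clock: 8.1
tool_pos: [0.5858, 0.2275, 0.3254]
orientation: [-1.837, 1.569, -1.89]
contact_force: [-0.4, -1.2, -0.1]
opening: 0.0213
```

```bash
python3 - <<'E'
from h import *
import cv2
o,t,C=cur(); print(o['joint_positions'],o['contact_force'],t,o['opening'])
go((.65,.29,.22),Rt(90,PSI+np.pi/2,-1))
cv2.imwrite('pics/w8.png',bot.snapshot('wrist')[:,:,::-1])
print(bot.camera_params('wrist'))
E
```

```text
[ 0.286  0.036  1.587 -0.001  1.52   0.338] [-0.4   -1.194 -0.145] [0.586 0.228 0.325] 0.021292350569120086
t 8.1 at [0.586 0.228 0.325] d [105.3  66.   60.9] mm; rot [ 0.003 -0.     0.002] deg 0.2 rows 3.3
{'vfov': 65.70646984690485, 'cx': 253.11444798224161, 'cy': 198.56102840025812, 'eye': array([0.589, 0.299, 0.467]), 'rotation': array([ 2.86 , -0.001, -0.055])}
```

View pics/w8.png

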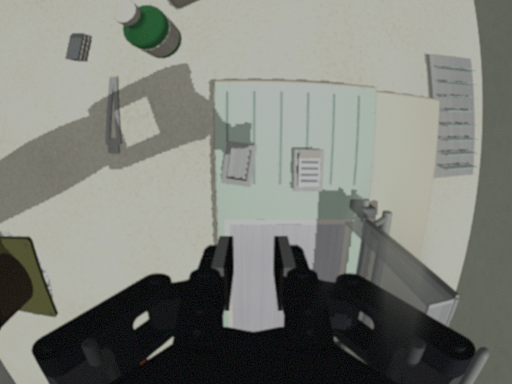

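```bash
python3 - <<'E'
from h import *
import cv2
a=cv2.imread('pics/w8.png')
cv2.imwrite('pics/w8c.png',cv2.resize(a[70:260,190:400],(798,722),interpolation=cv2.INTER_CUBIC)[:600])
for c,k in [('wrist','mould_center'),('wrist','empty_a')]: print(k,[(d['pixel'],round(d['score'],2),onz(c,d['pixel'],.101)) for d in bot.look_for(c,k)][:3])
E
```

```text
mould_center [([308.2, 168.2], 0.83, array([0.655, 0.229, 0.101])), ([77.7, 45.1], 0.25, array([0.356, 0.425, 0.101]))]
empty_a [([239.4, 164.3], 0.62, array([0.569, 0.238, 0.101])), ([332.5, 193.4], 0.6, array([0.687, 0.194, 0.101]))]
```

View pics/w8c.png

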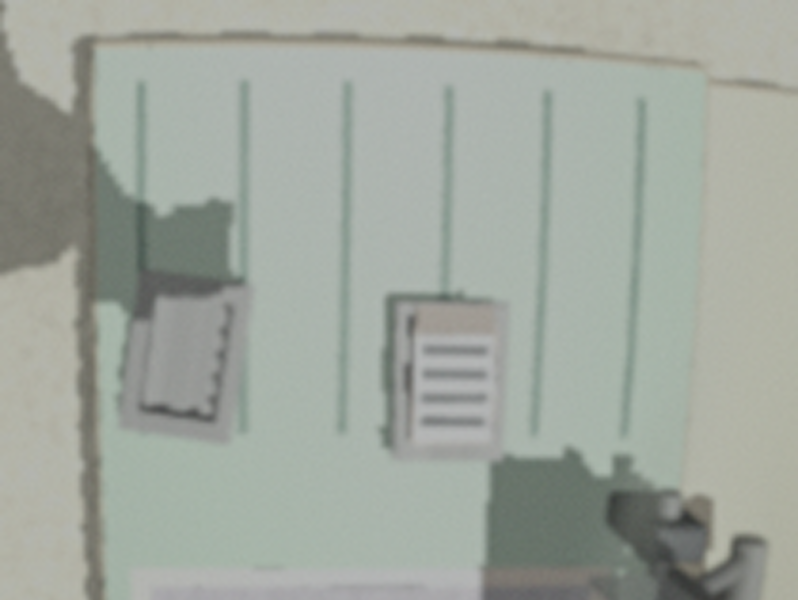

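```bash
python3 - <<'E'
from h import *
f=lambda p:(190+p[0]/3.8,70+p[1]/3.8)
for n,p,z in [('TL',(390,297),.101),('TR',(508,300),.101),('BR',(500,460),.101),('BL',(390,457),.101),('plL',(133,570),.09),('plR',(622,572),.09),
 ('deckF1',(92,45),.09),('deckF2',(100,590),.09),('deckB1',(705,70),.09),('e1',(148,278),.1),('e2',(250,285),.1),('e3',(230,440),.1),('e4',(122,428),.1)]:
  print(n,onz('wrist',f(p),z))
E
```

```text
TL [0.636 0.255 0.101]
TR [0.675 0.252 0.101]
BR [0.672 0.198 0.101]
BL [0.634 0.201 0.101]
plL [0.543 0.161 0.09 ]
plR [0.723 0.149 0.09 ]
deckF1 [0.543 0.344 0.09 ]
deckF2 [0.531 0.154 0.09 ]
deckB1 [0.753 0.331 0.09 ]
e1 [0.557 0.265 0.1  ]
e2 [0.59  0.261 0.1  ]
e3 [0.581 0.209 0.1  ]
e4 [0.545 0.215 0.1  ]
```

```bash
sed -i 's/^PSI=.*/PSI=-0.06/' h.py; cat >> h.py <<'E'
COLD=np.array([.625,.050])
def con(x,y,z):
    c,s=np.cos(PSI),np.sin(PSI)
    return (COLD[0]+(c*x-s*y)/1000,COLD[1]+(s*x+c*y)/1000,z)
def incon(p):
    c,s=np.cos(PSI),np.sin(PSI); d=(np.array(p)[:2]-COLD)*1000
    return np.array([c*d[0]+s*d[1],-s*d[0]+c*d[1]])
RD=Rt(90,PSI+np.pi/2,-1)
E
python3 - <<'E'
from h import *
print(incon((.654,.2265)))
go(con(66,177,.17),RD); go(con(66,177,.094),RD)
E
```

```text
[ 18.364 177.921]
t 8.25 at [0.585 0.227 0.326] d [156.    2.4 116.5] mm; rot [0.003 0.002 0.   ] deg 0.2 rows 4.7
t 8.25 at [0.585 0.227 0.326] d [232.    2.4 116.4] mm; rot [0.003 0.002 0.   ] deg 0.2 rows 6.2
```

Call:
{"name": "play_rows", "arguments": {"series": [[20,0,35,0,0,0,0],[50,1,65,0,0,0,0],[80,2,90,0,0,0,0],[118,2,105,0,0,0,0],[156,2,116,0,0,0,0]]}}

```text
clock: 8.67
tool_pos: [0.7025, 0.2219, 0.1703]
orientation: [0.156, 1.566, 0.099]
contact_force: [-1.4, 0.7, -0.5]
opening: -0.0001
```

Call:
{"name": "play_rows", "arguments": {"series": [[0,0,0,0,0,0,0],[25,0,0,0,0,0,0],[50,0,0,0,0,0,0],[75,0,0,0,0,0,0],[75,0,0,0,0,0,0]]}}

```text
clock: 9.08
tool_pos: [0.6975, 0.2216, 0.0916]
orientation: [-2.74, 1.565, -2.796]
contact_force: [-0.4, -0.2, -2.3]
opening: 0.0002
```

```bash
python3 - <<'E'
from h import *
import cv2
o,t,C=cur(); print(o['contact_force'],t,incon(t),o['opening'])
go(con(66,177,.094),RD);go(con(34,177,.094),RD)
cv2.imwrite('pics/w9.png',bot.snapshot('wrist')[:,:,::-1])
E
```

```text
[-0.379 -0.164 -2.327] [0.698 0.222 0.092] [ 62.11 175.67] 0.0002071562112365103
t 9.08 at [0.698 0.222 0.092] d [-2.4  1.3  3.9] mm; rot [ 0.004 -0.006  0.002] deg 0.4 rows 0.1
t 9.08 at [0.698 0.222 0.092] d [ -2.3   1.4 -28.1] mm; rot [ 0.004 -0.006  0.002] deg 0.4 rows 0.7
```

View pics/w9.png

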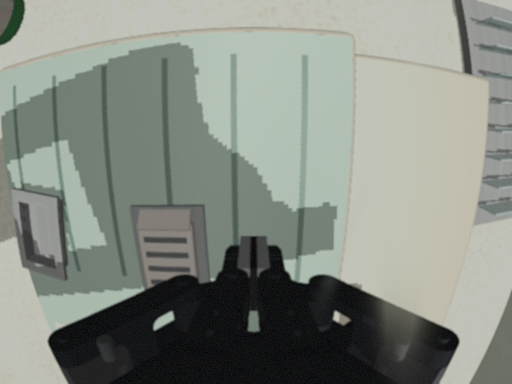

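Call:
{"name": "play_rows", "arguments": {"series": [[0,0,-7,0,0,0,0],[0,0,-14,0,0,0,0],[0,0,-20,0,0,0,0],[0,0,-26,0,0,0,0],[0,0,-30,0,0,0,0]]}}

```text
clock: 9.55
tool_pos: [0.6723, 0.2245, 0.099]
orientation: [0.137, 1.563, 0.082]
contact_force: [3.3, -1.1, 5.3]
opening: 0.0
```

```bash
python3 - <<'E'
from h import *
import cv2
o,t,C=cur(); print(o['contact_force'],t,incon(t),o['opening'])
go(con(34,177,.094),RD)
cv2.imwrite('pics/w10.png',bot.snapshot('wrist')[:,:,::-1])
P=bot.camera_params('wrist')
for c in (-1,1):
  for d in (-1,1): print(tocam('wrist',con(19*c,178+27*d,.101),P))
E
```

```text
[ 3.317 -1.135  5.285] [0.672 0.225 0.099] [ 36.789 177.068] 4.596761931455447e-05
t 9.55 at [0.672 0.225 0.099] d [ 5.  -0.1 -2.8] mm; rot [ 0.005  0.008 -0.001] deg 0.5 rows 0.1
[157.633 292.577]
[145.713 203.605]
[222.325 295.588]
[218.62  204.096]
```

View pics/w10.png

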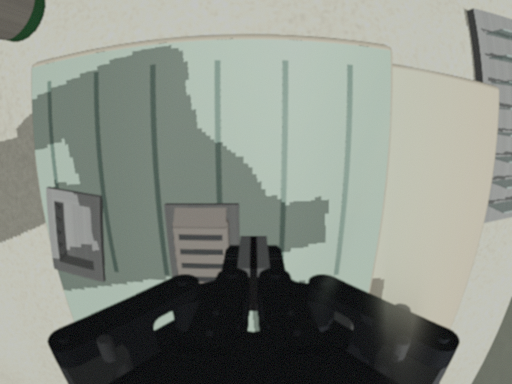

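Call:
{"name": "play_rows", "arguments": {"series": [[0,0,0,0,0,0,0],[0,0,0,0,0,0,0]]}}

```text
clock: 9.77
tool_pos: [0.6723, 0.2244, 0.0976]
orientation: [0.119, 1.566, 0.064]
contact_force: [3.0, 0.3, 5.5]
opening: -0.0003
```

```bash
python3 - <<'E'
from h import *
o,t,C=cur(); print(o['contact_force'],t,incon(t),o['opening'])
go(con(26,177,.095),RD)
E
```

```text
[2.974 0.264 5.521] [0.672 0.224 0.098] [ 36.789 176.891] -0.0002787740232280211
t 9.77 at [0.672 0.224 0.098] d [  2.5   0.2 -10.8] mm; rot [ 0.005  0.005 -0.001] deg 0.4 rows 0.3
```

Call:
{"name": "play_rows", "arguments": {"series": [[-5,0,1,0,0,0,0],[-12,0,8,0,0,0,0],[-20,0,20,0,0,0,0],[-20,0,26,0,0,0,0],[-20,0,26,0,0,0,0]]}}

```text
clock: 10.18
tool_pos: [0.6982, 0.2224, 0.1158]
orientation: [-0.201, 1.569, -0.256]
contact_force: [0.1, -0.8, 0.2]
opening: 0.0001
```

```bash
python3 - <<'E'
from h import *
import cv2
o,t,C=cur(); print(o['contact_force'],t,incon(t),o['opening'])
a=bot.snapshot('wrist')[:,:,::-1]
cv2.imwrite('pics/w11.png',cv2.resize(a[150:350,100:350],(750,600),interpolation=cv2.INTER_CUBIC))
P=bot.camera_params('wrist')
for x,y in [(-19,27),(19,27),(19,-27)]: print(tocam('wrist',con(10+x,178+y,.101),P))
E
```

```text
[ 0.114 -0.837  0.202] [0.698 0.222 0.116] [ 62.706 176.458] 0.0001436216586211755
[130.714 193.912]
[194.206 194.033]
[199.961 278.943]
```

View pics/w11.png

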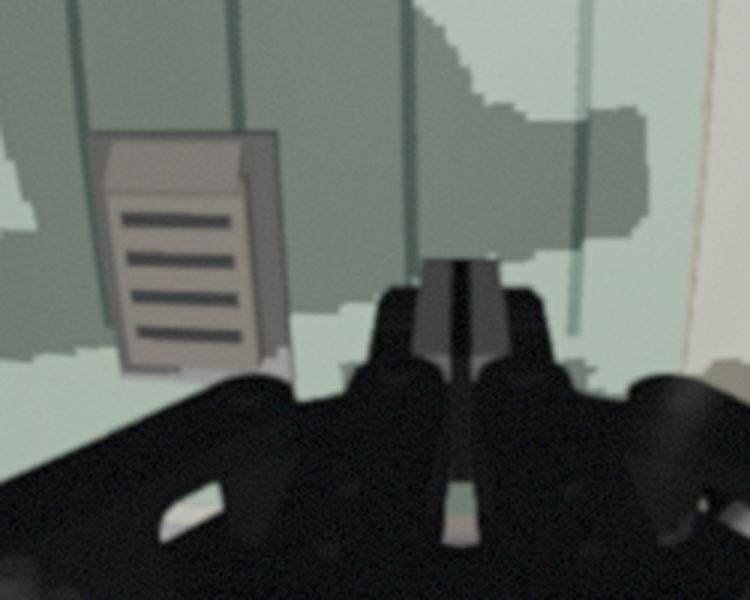

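```bash
python3 - <<'E'
from h import *
go(con(62.7,228,.125),RD);go(con(9.5,228,.125),RD);go(con(9.5,228,.0925),RD);go(con(9.5,228,.325),RD)
E
```

```text
t 10.23 at [0.697 0.222 0.115] d [-10.   51.6   1.2] mm; rot [0.005 0.    0.001] deg 0.3 rows 1.3
t 10.23 at [0.697 0.222 0.115] d [-10.   51.8 -52. ] mm; rot [0.005 0.    0.001] deg 0.3 rows 1.8
t 10.23 at [0.697 0.222 0.115] d [ 22.5  51.9 -52. ] mm; rot [0.005 0.    0.001] deg 0.3 rows 1.8
t 10.23 at [0.697 0.222 0.115] d [-210.    51.7  -51.9] mm; rot [0.005 0.    0.001] deg 0.3 rows 5.3
```

Call:
{"name": "play_rows", "arguments": {"series": [[-10,26,1,0,0,0,0],[-10,52,0,0,0,0,0.25],[-10,52,-26,0,0,0,0.25],[-10,52,-52,0,0,0,0.25],[-10,52,-52,0,0,0,0.25]]}}

```text
clock: 10.65
tool_pos: [0.6426, 0.2781, 0.1226]
orientation: [-2.714, 1.564, -2.766]
contact_force: [-0.1, 0.3, -0.6]
opening: 0.0211
```

Call:
{"name": "play_rows", "arguments": {"series": [[0,0,0,0,0,0,0.25],[10,0,0,0,0,0,0.25],[20,0,0,0,0,0,0.25],[32,0,0,0,0,0,0.25],[32,0,0,0,0,0,0.25]]}}

```text
clock: 11.07
tool_pos: [0.6479, 0.2767, 0.0908]
orientation: [-1.857, 1.569, -1.912]
contact_force: [-0.2, 0.4, -0.3]
opening: 0.0215
```

```bash
python3 - <<'E'
from h import *
import cv2
o,t,C=cur(); print(o['contact_force'],t,incon(t),o['opening'])
a=bot.snapshot('wrist')[:,:,::-1]; cv2.imwrite('pics/w12.png',a)
go(con(9.5,228,.0925),RD);go(con(0,38,.0925),RD)
print(cur()[1])
E
```

```text
[-0.151  0.398 -0.349] [0.648 0.277 0.091] [  9.225 227.683] 0.021526437398693258
t 11.12 at [0.648 0.277 0.092] d [-1.   0.3  0.4] mm; rot [ 0.004 -0.001  0.001] deg 0.3 rows 0.0
t 11.12 at [0.648 0.277 0.092] d [  -0.7 -189.7   -9.9] mm; rot [ 0.004 -0.001  0.001] deg 0.3 rows 4.6
[0.648 0.277 0.092]
```

View pics/w12.png

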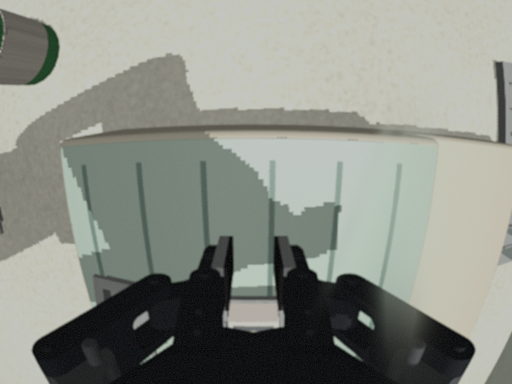

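Call:
{"name": "play_rows", "arguments": {"series": [[0,-6,0,0,0,0,0.25],[0,-12,0,0,0,0,0.25],[0,-18,0,0,0,0,0.25],[0,-24,0,0,0,0,0.25],[0,-30,-1,0,0,0,0.25]]}}

```text
clock: 11.53
tool_pos: [0.6455, 0.2466, 0.0939]
orientation: [-0.156, 1.569, -0.211]
contact_force: [0.1, -0.6, 1.2]
opening: 0.0214
```

```bash
python3 - <<'E'
from h import *
import cv2
o,t,C=cur(); print(o['contact_force'],t,incon(t),o['opening'])
a=bot.snapshot('scene')[:,:,::-1]
cv2.imwrite('pics/s13.png',cv2.resize(a[130:290,220:400],(675,600),interpolation=cv2.INTER_CUBIC))
cv2.imwrite('pics/w13.png',bot.snapshot('wrist')[:,:,::-1])
o,t,C=cur(); print(o['contact_force'],t,incon(t),o['opening'])
E
```

```text
[ 0.075 -0.639  1.154] [0.646 0.247 0.094] [  8.683 197.52 ] 0.021390985988487522
[-0.249  0.317 -0.534] [0.645 0.246 0.094] [  8.493 197.17 ] 0.021206798797258924
```

View pics/s13.png

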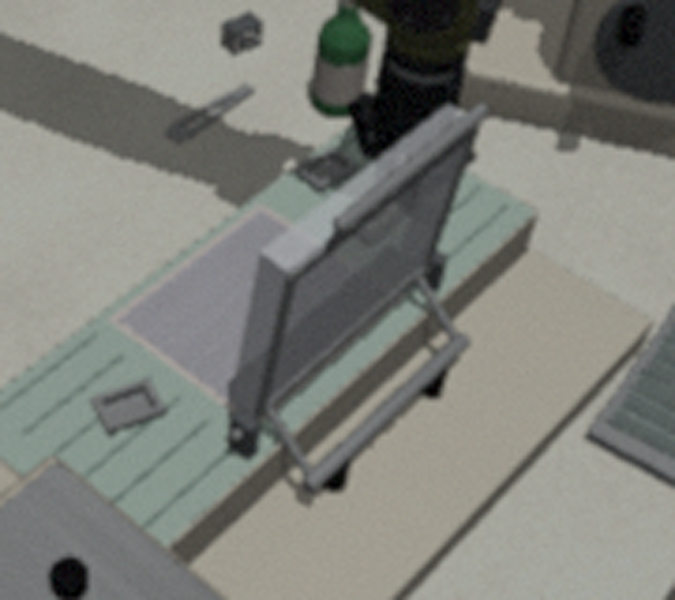

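View pics/w13.png

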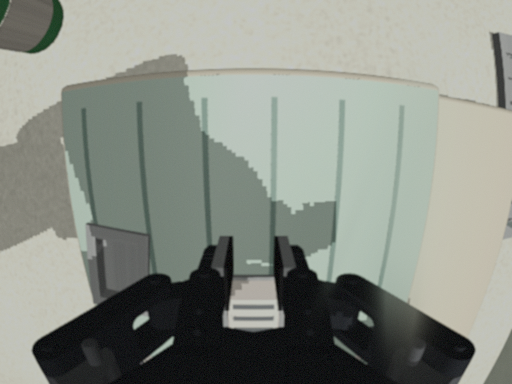

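```bash
python3 - <<'E'
from h import *
import cv2
o,t,C=cur()
for r in (262,268,276): print(r,[incon(onz('wrist',(253,r),z)) for z in (.09,.101,.108)])
a=cv2.imread('pics/w13.png'); cv2.imwrite('pics/w13c.png',cv2.resize(a[220:350,170:340],(784,600),interpolation=cv2.INTER_CUBIC))
P=bot.camera_params('wrist'); print(tocam('wrist',t,P)); 
for dy in (11,-11):
  for z in (0,.02): print(dy,z,tocam('wrist',con(*(incon(t)+[10.6,dy]),t[2]+z),P))
E
```

```text
262 [array([  8.293, 189.831]), array([  8.247, 195.763]), array([  8.217, 199.538])]
268 [array([  8.31 , 185.998]), array([  8.262, 192.221]), array([  8.232, 196.18 ])]
276 [array([  8.333, 180.75 ]), array([  8.284, 187.369]), array([  8.252, 191.581])]
[253.451 253.316]
11 0 [274.049 234.318]
11 0.02 [277.006 251.403]
-11 0 [272.759 271.128]
-11 0.02 [275.25  291.404]
```

View pics/w13c.png

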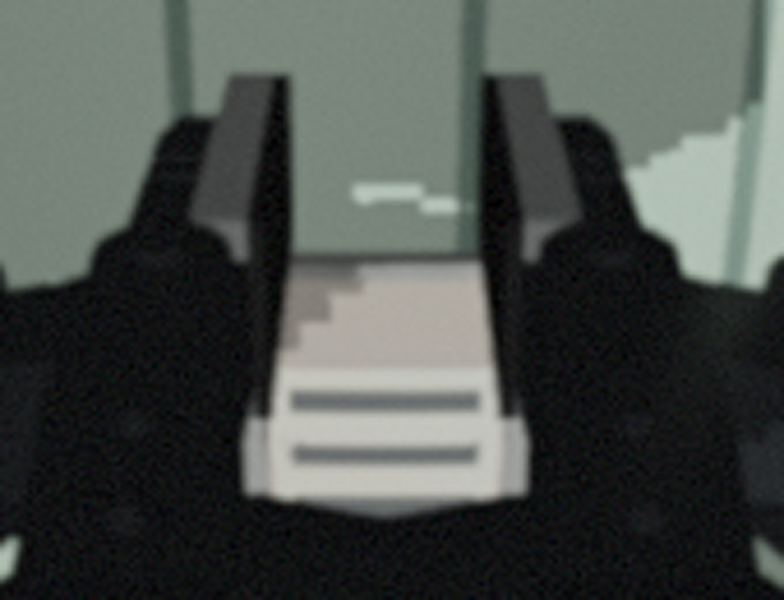

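Call:
{"name": "play_rows", "arguments": {"series": [[0,-8,-1,0,0,0,0.25],[0,-17,-1,0,0,0,0.25],[0,-26,-2,0,0,0,0.25],[0,-36,-2,0,0,0,0.25],[0,-46,-3,0,0,0,0.25]]}}

```text
clock: 12.05
tool_pos: [0.6398, 0.2007, 0.0939]
orientation: [-0.198, 1.569, -0.253]
contact_force: [0.2, 1.6, 1.3]
opening: 0.0211
```

Call:
{"name": "play_rows", "arguments": {"series": [[0,-10,0,0,0,0,0.25],[0,-20,-1,0,0,0,0.25],[0,-30,-1,0,0,0,0.25],[0,-40,-2,0,0,0,0.25],[0,-50,-3,0,0,0,0.25]]}}

```text
clock: 12.47
tool_pos: [0.634, 0.1509, 0.0938]
orientation: [-0.226, 1.569, -0.281]
contact_force: [-0.0, -0.0, -0.2]
opening: 0.0213
```

```bash
python3 - <<'E'
from h import *
import cv2
o,t,C=cur(); print(o['contact_force'],t,incon(t),o['opening'])
cv2.imwrite('pics/w14.png',bot.snapshot('wrist')[:,:,::-1])
go(con(0,40,.0935),RD)
E
```

```text
[-0.007 -0.005 -0.203] [0.634 0.151 0.094] [  2.918 101.253] 0.02127641211433811
t 12.52 at [0.634 0.149 0.094] d [  0.3 -59.6  -3. ] mm; rot [0.004 0.001 0.002] deg 0.3 rows 1.4
```

View pics/w14.png

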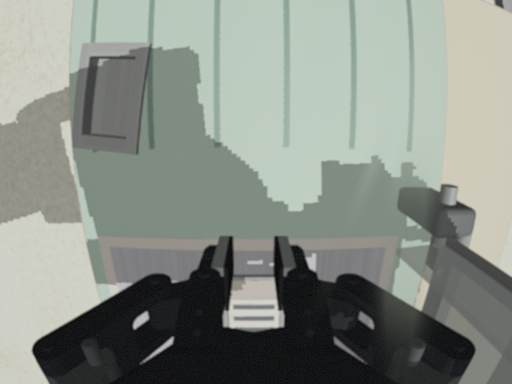

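```bash
python3 - <<'E'
from h import *
for px in [(101,237),(399,236),(250,237),(470,240)]: print(incon(onz('wrist',px,.09)),onz('wrist',px,.09))
E
```

```text
[-86.432 105.042] [0.545 0.16  0.09 ]
[ 87.252 106.548] [0.718 0.151 0.09 ]
[  0.9  107.56] [0.632 0.157 0.09 ]
[146.263 100.84 ] [0.777 0.142 0.09 ]
```

Call:
{"name": "play_rows", "arguments": {"series": [[0,-8,-1,0,0,0,0.25],[0,-17,-1,0,0,0,0.25],[0,-26,-2,0,0,0,0.25],[0,-35,-2,0,0,0,0.25],[0,-43,-2,0,0,0,0.25]]}}

```text
clock: 12.93
tool_pos: [0.6296, 0.1082, 0.0937]
orientation: [-0.311, 1.569, -0.366]
contact_force: [-0.4, 0.5, 0.6]
opening: 0.0214
```

Call:
{"name": "play_rows", "arguments": {"series": [[0,-6,0,0,0,0,0.25],[0,-11,0,0,0,0,0.25],[0,-14,0,0,0,0,0.25],[0,-16,0,0,0,0,0.25],[0,-17,0,0,0,0,0.25]]}}

```text
clock: 13.35
tool_pos: [0.6288, 0.092, 0.0938]
orientation: [-0.194, 1.569, -0.249]
contact_force: [0.3, 0.2, -0.5]
opening: 0.0216
```

```bash
python3 - <<'E'
from h import *
import cv2
o,t,C=cur(); print(o['contact_force'],t,incon(t),o['opening'])
a=bot.snapshot('wrist')[:,:,::-1];cv2.imwrite('pics/w15.png',a)
cv2.imwrite('pics/w15c.png',cv2.resize(a[220:350,170:340],(784,600),interpolation=cv2.INTER_CUBIC))
go(con(0.5,37.5,.0935),RD)
E
```

```text
[ 0.299  0.174 -0.461] [0.629 0.092 0.094] [ 1.312 42.143] 0.021647597694971352
t 13.4 at [0.629 0.092 0.094] d [ 0.3 -4.6 -0.8] mm; rot [0.005 0.002 0.   ] deg 0.3 rows 0.1
```

View pics/w15c.png

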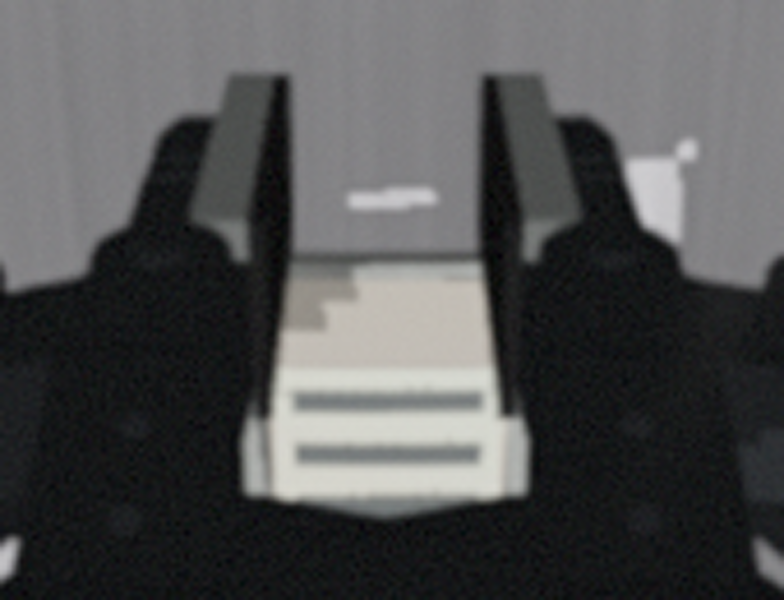

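Call:
{"name": "play_rows", "arguments": {"series": [[0,-1.5,0,0,0,0,0.25],[0,-3,-1,0,0,0,0.25],[0,-4,-1,0,0,0,0.25],[0,-5,-1,0,0,0,0.25],[0,-5,-1,0,0,0,0.25]]}}

```text
clock: 13.82
tool_pos: [0.6275, 0.0872, 0.0938]
orientation: [-0.271, 1.569, -0.325]
contact_force: [-0.6, 0.5, -0.7]
opening: 0.0214
```

Call:
{"name": "play_rows", "arguments": {"series": [[0,6,0,0,0,0,0.25],[0,20,0,0,0,0,0.25],[-10,45,0,0,0,0,0.25],[-30,80,0,0,0,0,0.25],[-60,110,0,0,0,0,0.25]]}}

```text
clock: 14.23
tool_pos: [0.6312, 0.1985, 0.1503]
orientation: [-2.812, 1.566, -2.867]
contact_force: [-0.3, -0.1, 0.1]
opening: 0.0211
```

Call:
{"name": "play_rows", "arguments": {"series": [[-35,0,0,0,0,0,0.25],[-75,0,0,0,0,0,0.25],[-110,0,-15,0,0,0,0.25],[-130,-20,-50,0,0,0,0.25],[-130,-20,-80,0,0,0,0.25]]}}

```text
clock: 14.65
tool_pos: [0.554, 0.1816, 0.2898]
orientation: [0.143, 1.559, 0.088]
contact_force: [0.1, 0.7, 1.0]
opening: 0.0214
```

```bash
python3 - <<'E'
from h import *
import cv2
o,t,C=cur(); print(o['contact_force'],t,incon(t),o['clock'])
a=bot.snapshot('wrist')[:,:,::-1];cv2.imwrite('pics/w16.png',a)
P=bot.camera_params('wrist'); print(P)
b=bot.snapshot('top')[:,:,::-1];cv2.imwrite('pics/t16.png',cv2.resize(b[60:330,100:460],(800,600),interpolation=cv2.INTER_CUBIC))
for c in ('wrist','top'): print([(d['pixel'],round(d['score'],2),incon(onz(c,d['pixel'],.101))) for d in bot.look_for(c,'mould_center')][:3])
E
```

```text
[0.113 0.678 1.048] [0.554 0.182 0.29 ] [-78.782 127.061] 14.65
{'vfov': 65.70646984690485, 'cx': 253.11444798224161, 'cy': 198.56102840025812, 'eye': array([0.551, 0.253, 0.428]), 'rotation': array([ 2.862, -0.004, -0.053])}
[([321.3, 265.4], 0.75, array([ 5.563, 17.738])), ([361.6, 182.3], 0.46, array([ 45.981, 125.697]))]
[([236.3, 146.0], 0.57, array([0.391, 8.472]))]
```

View pics/w16.png

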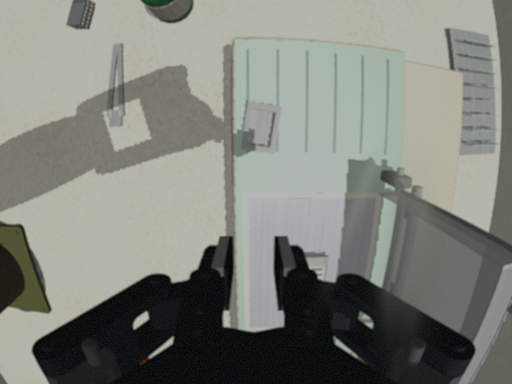

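View pics/t16.png

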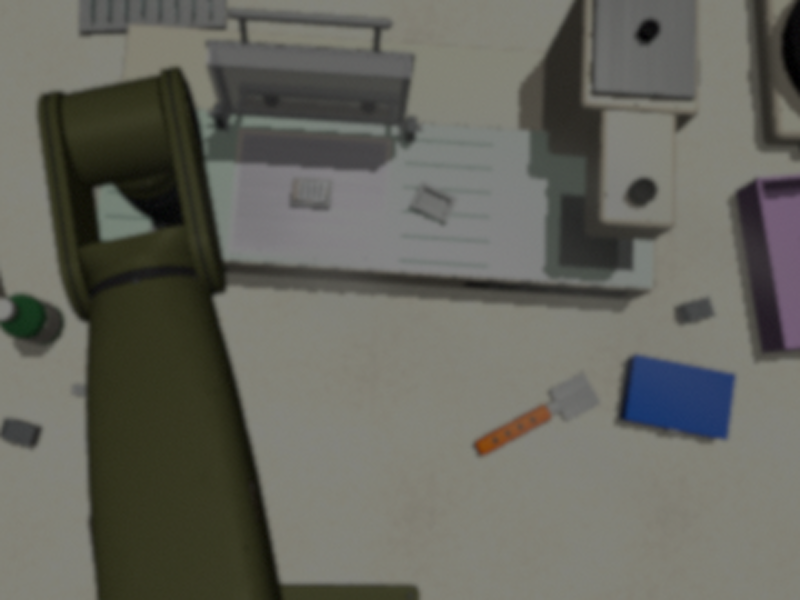

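Call:
{"name": "play_rows", "arguments": {"series": [[-10,-37,0,0,0,0,0.25],[-20,-74,0,0,0,0,0.25],[-30,-111,0,0,0,0,0.25],[-40,-148,0,0,0,0,0.25],[-50,-185,0,0,0,0,0.25]]}}

```text
clock: 15.27
tool_pos: [0.5426, -0.0049, 0.3328]
orientation: [-0.347, 1.57, -0.401]
contact_force: [-0.5, 0.8, -0.3]
opening: 0.0217
```

Call:
{"name": "play_rows", "arguments": {"series": [[0,0,0,0,0,0,0.25],[0,0,0,0,0,0,0.25]]}}

```text
clock: 15.43
tool_pos: [0.5431, -0.005, 0.3332]
orientation: [0.004, 1.569, -0.055]
contact_force: [0.3, 0.3, -0.0]
opening: 0.0212
```

```bash
python3 - <<'E'
from h import *
import cv2
o,t,C=cur(); print(o['contact_force'],t,incon(t),o['clock'])
a=bot.snapshot('wrist')[:,:,::-1];cv2.imwrite('pics/w17.png',a)
cv2.imwrite('pics/w17c.png',cv2.resize(a[60:260,220:440],(660,600),interpolation=cv2.INTER_CUBIC))
for c in ('wrist',): print([(d['pixel'],round(d['score'],2),incon(onz(c,d['pixel'],.101))) for d in bot.look_for(c,'mould_center')][:3])
for p in [(291,178),(332,210),(311,193)]: print(incon(onz('top',(100+p[0]*.45,60+p[1]*.45),.104)))
E
```

```text
[ 0.254  0.28  -0.043] [ 0.543 -0.005  0.333] [-78.443 -59.798] 15.4333
[([316.3, 124.4], 0.72, array([0.004, 3.486]))]
[16.579 25.708]
[-23.607 -32.739]
[-2.24  -2.821]
```

View pics/w17.png

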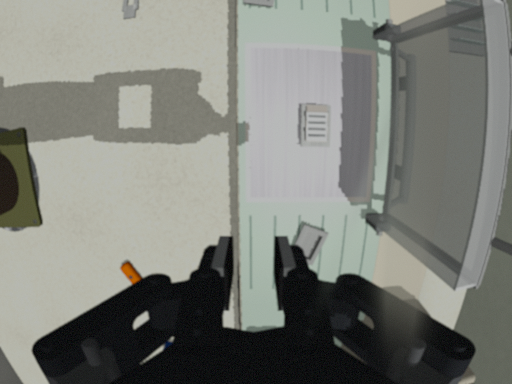

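View pics/w17c.png

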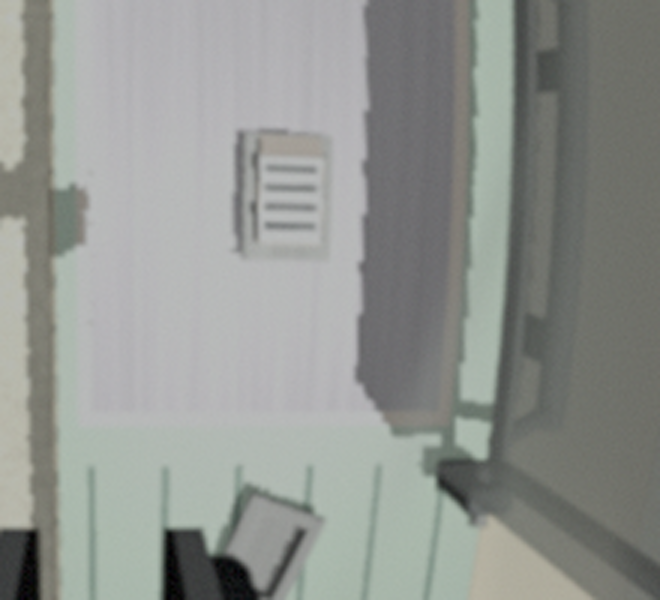

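```bash
python3 - <<'E'
from h import *
M=[incon(onz('wrist',p,.101)) for p in [(300,103),(331,104.5),(329.5,146.5),(300,145)]]
Q=[incon(onz('wrist',p,.09)) for p in [(247,45),(379,48),(373,204),(247,202)]]
print(np.array(M),np.mean(M,0));print(np.array(Q),np.mean(Q,0))
E
```

```text
[[-21.458  29.781]
 [ 18.519  29.869]
 [ 18.48  -24.187]
 [-20.199 -23.429]] [-1.165  3.009]
[[ -87.953  105.463]
 [  89.539  114.92 ]
 [  92.428 -104.469]
 [ -87.212 -102.227]] [1.7   3.422]
```

```bash
python3 - <<'E'
from rig import bot
print(bot.finish_job())
E
```

```text
the job is handed in; nothing more can be done
None
```

The cover is open and staying open by itself, and the closed mould is flat near the middle of the cold plate. I handed the job in at about 15.5 s; no verdict was reported.

- **Cover:** I lifted the pull bar with the closed fingertips under it, following its arc to about 1.05 rad, then stopped. It tipped back by itself onto its stop with nothing pressing on it. It was still open in the last pictures, about 9 s later.
- **Mould:** I slid it about 178 mm along the deck with the sides of two slightly open fingers. The wrist force stayed within about 2 N during that slide. The gripper never gripped or lifted it.
- **Final position:** In the last wrist picture the mould is about 3 mm off the plate's centre in x and under 1 mm in y, square to the plate. The top camera agrees to about 3 mm. The network's own reading put it 3 to 8 mm off in y and fits the pictures less well.
- **One thing that went wrong:** My first push, to shift the mould sideways with the back of a closed finger, loaded it from above with about 5.5 N for under a second. I think the finger's wider part rested on the flange. The mould slid about 9 mm and stayed flat. I backed off and made the remaining moves with the finger sides.
- **Other things:** The empty moulds and everything else in view looked undisturbed, by eye rather than by measurement. The gripper was clear of everything when I handed in.

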